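# Close a board joint with a one-hand pump clamp

## Robot

A 7-joint arm with a two-finger parallel gripper is mounted at the origin on a cart in front of the work surface, level with it; the furniture and walls round the work are solid. World frame = base frame: x ahead of the robot, y to its left, z up, the work surface at z = 0. Lengths are in m, angles in degrees, forces in N, time in s.
With the tool pointing down it reaches from about 0.425 to 0.875 m from the base axis. Payload 4.7 kg.
Tool frame: the origin (TCP) lies at the very end of the fingers, on their centre line; the grasp point (between the pads) lies 19 mm behind it; z points along the fingers, y is the line along which they close (so a half turn about z gives the same grasp; the last joint's range is limited). The gripper opens to 87 mm and grips with 3 to 60 N. Pads are 19 mm wide; open, the fingers measure 117 mm over their backs; the gripper's body (75 mm by 190 mm) begins 51 mm behind the grasp point.
Start: joints at [-63.65, 18.392, -4.016, 83.108, 1.295, 78.541, -3.26], TCP at [0.28, 0.586, 0.223] pointing down, gripper open.
Joint ranges: [-163.93, 163.93], [-17.29, 119.83], [-79.2, 71.16], [3.27, 140.29], [-89.18, 269.18], [5.43, 117.66], [-154.24, 154.24]. Speed limits (degrees/s): [147.25, 147.25, 180, 180, 180, 180, 180].

## Interface

Orientations are given as [roll, pitch, yaw] about the fixed x, y, z axes, in that order (R = Rz(yaw) Ry(pitch) Rx(roll)).
In Python, from cell import telemetry, cams, env gives the robot as it stands.
- The arm moves only by the tool arm_command, never from a script. Its argument "series" is text: rows parted by semicolons, each of 5 numbers parted by spaces: the shift along the tool's x, y, z in mm, then the turn about the tool's z in rad, then the closure in counts, from 0 (fully open) to 255 (shut). A call has 1 to 20 rows; each row shifts and turns the commanded pose from where the row before left it, along the tool's axes as they then stand; what a row does not reach is not made up. A row lasts 1/12 s, in which the tool goes at most 41.7 mm and 7.16 degrees, less where a joint would pass 70% of its speed; a pose out of reach is approached as far as the arm can. A call is refused whole if a number of a shift passes 41.7 or a number of a turn 0.125, either way. A call with a gripper value outside its range is refused whole. The fingers move at their own pace and stop on an object; "squeeze" is the grip in N (left out, the last holds). Time passes only in rows, so rows that do not move let the fingers close. It gives the time, the measured TCP pose, the force, the opening and the grip force at its end, in the units of the state.
- telemetry.get_obs(): the state, without advancing time (a new reading comes with each control period).
- cams.read_camera(name): name is "side" or "top"; returns the picture (400x640x3 uint8, blue, green, red); there is no depth.
- cams.calibration(name): a dict with "K" (3x3 intrinsics, pixels), "dist" ([k1, k2, p1, p2, k3] as OpenCV has them; the pictures are not rectified), "origin" and "rotation" of the camera in the world. Camera axes: x right, y down, z forward; pixel columns grow to the right and rows downward; lengths in m; the calibration is good to about 2 mm. A picture is of the moment at which its call begins. calibration takes no time and is no camera call.
- env.sign_off(): hands the job in; it is judged then, once.
The state is a dict: "time_s": time; "qpos": joint angles; "joint_velocities": joint speeds; "effort": joint torques, N m; "tool_pos": TCP position; "tool_rot": TCP orientation; "force": force on the tool from outside, world axes, zero at the start; "wrist_torque": the same for the moment, N m; "grip_width": finger opening in m; "grasp_force": force on a finger pad.
Only numpy, scipy, OpenCV 4.12 (cv2) and the standard library are available. Lean on these libraries where they do the work, as an engineer would, in place of code of your own. Each camera call takes 0.05 s, during which the arm holds its last target. There are 200 camera calls.

## Task

Two boards lie loose in the orange pump clamp on the bench. Press the clamp's raised release lever fully down so that the drive engages, then pump the red trigger until the jaw has pushed the boards together against the end stop and the jaw's spring plunger has sunk to its green band, never into the red. Let only the clamp move the boards and the jaw, leave the other things alone, and finish while still holding the trigger squeezed.

Things in the scene. Friction and masses are not known exactly. Their poses are not given: they have to be found in the camera images.
- clamp: Orange one-hand pump clamp on a plywood base board, fixed to the bench. Origin on the bench under its head; +y is the way the jaw closes, toward the end stop; the lever is on the -x side. Base 110 mm wide, y -45 to 318, 12 mm thick. Head: x +-19, y -32 to 53, up to z 84 mm. On it stands a fixed black grip: x +-12, y -20 to 0, z 80 to 142 mm; the red trigger is on its +y side.
- grip_mid (a point): Point in the middle of the fixed black grip, 122 mm above the bench (clamp frame 0, -10, 122 mm).
- trigger_bar: Red trigger bar, 14 mm round, 34 mm long along clamp x; origin its centre, z about 124 mm. Its outer side is at clamp y 34 mm released (54 mm over grip and bar), 16 mm fully squeezed (36 mm; 2 mm are left between grip and bar). Squeeze grip and bar together from above; fingertips may go down to z 100 mm.
- trigger (a joint): Trigger angle: 0 released, 0.333 rad fully squeezed (18 mm at the bar). A spring of 2 to 4 N returns it when let go; driving takes up to 20 N at the bar. A 4 mm ratchet: after some free play to catch a tooth a squeeze drives the jaw 0.55 mm per mm at the bar, about 8 mm per full squeeze; short strokes may catch no new tooth. On the return the jaw stays.
- lever (a joint): Release lever angle: 0 level, fully down (drive engaged, rigid stop); raised 0.5 to 0.7 rad at the start (drive off: pumping does nothing). Counts as down below 0.1 rad. Stays where it is left; pressing it takes about 2 N at its tip.
- lever_tip (a point): Top of the red end of the release lever (18 x 20 mm, 9 mm thick). The lever sticks out of the head to clamp -x; its pivot runs along clamp y through x -16, z 70 mm; the tip is 47 mm from it. When level the tip is at clamp (-63, -6, 75) mm.
- bar (a joint): Advance of the steel bar with the jaw in m, 0 fully back, grows toward the boards; at most 0.055. It is held by 13 N of friction.
- jaw: Orange moving jaw at the end of the steel bar, 34 mm wide, 24 mm thick in y, with the spring plunger and black pad in front of it. Origin under its rear face. Do not touch.
- plunger (a joint): How far the spring plunger has sunk into the jaw, m: 0 out, 0.022 at its stop. Spring 0.6 N/mm, 1.5 N preload. The rod is steel for the first 5 mm, green from 5 to 15 mm, red beyond: the band at the jaw's front face shows the pressure. It must end at 0.005 to 0.015; above 0.016 the work is crushed.
- pad: Black pad on the plunger's end, 46 mm wide, 18 mm high; origin at the centre of its rear face, its pressing face is 8 mm further along the clamp's +y. Lies at the boards' height.
- board_dark: Dark board offcut 72 mm wide, 206 mm long, 22 mm thick, 0.17 kg, nearer to the jaw, lying flat on the base board across the clamp; origin at the centre of its underside, own y along its length.
- board_light: Light board offcut 74 mm wide, 221 mm long, 16 mm thick, 0.14 kg, nearer to the end stop, lying flat on the base board; origin at the centre of its underside, own y along its length.
- end_stop: Fixed dark steel end stop, 100 mm wide; its pressing face is at clamp y 300 mm, origin at the foot of that face.
- bin_a: Red screw bin 134 x 114 x 62 mm, bystander; origin under its centre.
- bin_b: Red screw bin 134 x 114 x 62 mm, bystander; origin under its centre.
- tape_measure: Yellow tape measure 63 x 99 x 37 mm, bystander; origin under it.
- glue_bottle: Yellow glue bottle 56 mm across, 170 mm tall, bystander; origin under its centre.
- bit_box: Red bit box 58 x 100 x 30 mm, bystander; origin under its centre.
- screwdriver: Red screwdriver 207 mm long, bystander; origin under its middle.

How it is judged (in metres and radians):
On the way, in this order (a step that is already met when the one before it is completed fails the run):
1. the release lever is pressed down (value of joint lever below 0.1 rad), for 0.1 s.
2. with the lever down, the pumped jaw's pad presses on the dark board (value of joint lever below 0.1 rad and contact force between pad and board_dark above 0.3 N), for 0.05 s.
At the end, for the whole second after the job is handed in: Lever below 0.1 rad; boards flat (0.05 rad), parallel (0.035 rad), pressing on each other and on the end stop (over 0.3 N each); pad on the dark board (over 1 N); plunger 5 to 15 mm in (green); fingers press the trigger bar (over 0.8 N), trigger past 0.03 rad (value of joint lever below 0.1 rad and value of joint plunger between 0.005 and 0.015 m and contact force between pad and board_dark above 1 N and contact force between board_dark and board_light above 0.3 N and contact force between board_light and end_stop above 0.3 N and angle between the y axis of board_dark and the y axis of board_light, either way round below 0.035 rad and angle between each of board_dark, board_light's own z axis and vertical below 0.05 rad and value of joint trigger above 0.03 rad and contact force between the fingers and trigger_bar above 0.8 N); the arm keeps its last pose, push and grip.
It fails at once if the plunger is driven over 16 mm in, into the red: the work is crushed (value of joint plunger above 0.016 m).
It fails at once if the robot pushes the jaw or the boards itself (over 3 N) (contact force between any of the fingers, the arm and jaw above 3 N or contact force between any of the fingers, the arm and board_dark above 3 N or contact force between any of the fingers, the arm and board_light above 3 N).
It fails at once if a bystander is moved by more than 30 mm (distance of any of bin_a, bin_b, tape_measure, glue_bottle, bit_box, screwdriver from where it was at the start of the episode above 0.03 m).
It also fails if it takes over 48 s, if anything falls off the work surface, if the arm or the gripper's body presses on something with over 40 N, if the wrist force passes 120 N, or if a joint passes its speed limit or range.

## Working session

There is one attempt and no reset: what is moved stays moved. The work goes in short steps, Python scripts to look and compute and a tool call to move; the robot and the scene stay as the last step left them, time stands still between calls to the robot, and variables do not carry over. Pictures are saved under pics/ and viewed, at most 10 in all, crops included, and the job is handed in when it is done.

Besides the shell and the picture viewer there is one more tool, called as name(argument=value, ...), one argument or row to a line, values as JSON. arm_command: Moves the arm, as the interface text tells. Its arguments: {"type":"object","properties":{"series":{"type":"string"},"squeeze":{"type":"number"}},"required":["series"]}

```bash
mkdir -p pics; cat > h.py <<'E'
import numpy as np, cv2
from cell import telemetry, cams, env
def ray(n,uv):
    c=cams.calibration(n); K=np.array(c["K"]);d=np.array(c["dist"])
    p=cv2.undistortPoints(np.array(uv,float).reshape(-1,1,2),K,d).reshape(-1,2)
    r=np.c_[p,np.ones(len(p))]@np.array(c["rotation"]).T
    return np.array(c["origin"]),r
def plane(n,uv,z):
    o,r=ray(n,uv); return o+r*((z-o[2])/r[:,2])[:,None]
def proj(n,P):
    c=cams.calibration(n);R=np.array(c["rotation"]);o=np.array(c["origin"])
    q=(np.array(P,float).reshape(-1,3)-o)@R
    return cv2.projectPoints(q,np.zeros(3),np.zeros(3),np.array(c["K"]),np.array(c["dist"]))[0].reshape(-1,2)
E
python3 - <<'E'
from h import *
for n in("side","top"):
    cv2.imwrite(f"pics/{n}0.png",cams.read_camera(n)); c=cams.calibration(n); print(n,c)
print(telemetry.get_obs())
E
```

```text
side {'K': array([[514.2086117 ,   0.        , 319.6851778 ],
       [  0.        , 514.2086117 , 195.70422936],
       [  0.        ,   0.        ,   1.        ]]), 'dist': array([0.00727454, 0.        , 0.        , 0.        , 0.        ]), 'origin': array([0.2548126 , 1.60916413, 1.2585891 ]), 'rotation': array([-126.11936792,   -1.16787435, -169.0280278 ])}
top {'K': array([[511.18495735,   0.        , 320.89166868],
       [  0.        , 511.18495735, 202.20340692],
       [  0.        ,   0.        ,   1.        ]]), 'dist': array([-0.06072903,  0.        ,  0.        ,  0.        ,  0.        ]), 'origin': array([-0.62974432, -0.20446238,  1.65589914]), 'rotation': array([-1.42256778e+02,  1.20195922e-01, -7.63659742e+01])}
{'time_s': 0.1, 'qpos': array([-63.65005043,  18.43492985,  -4.01358004,  83.16717138,
         1.29489388,  78.54079063,  -3.26225728]), 'joint_velocities': array([-0.07730583, -0.06794781, -0.03834822, -0.09722761, -0.05352128,
       -0.01156298, -0.00750454]), 'effort': array([-1.87195442e-04, -4.92570341e+01, -4.05669808e-01, -3.13397563e+01,
       -6.43305550e-02,  3.94386775e-02,  5.75981562e-05]), 'tool_pos': array([0.2801155 , 0.58600379, 0.22157578]), 'tool_rot': array([-1.79902324e+02,  5.93439642e-03,  1.54455503e+02]), 'force': array([ 0.75481525, -0.26391753,  0.81757415]), 'wrist_torque': array([-0.00097083,  0.02341232,  0.02094268]), 'grasp_force': 0.0, 'grip_width': 0.08708268403559018}
```

View pics/top0.png

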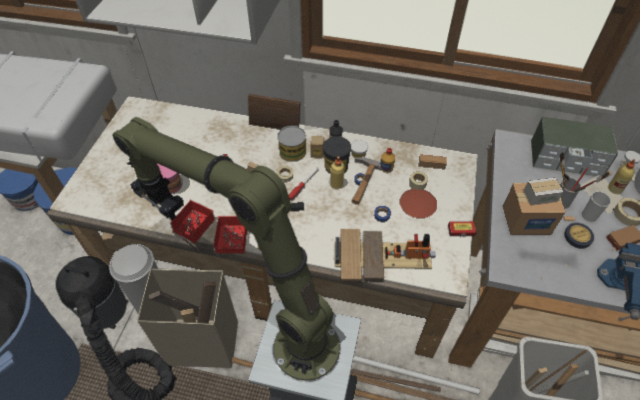

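View pics/side0.png

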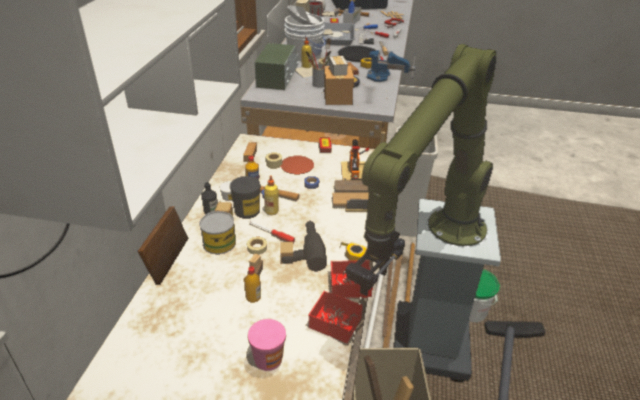

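```bash
sed -i 's/import numpy as np, cv2/import numpy as np, cv2\nfrom scipy.spatial.transform import Rotation as Ro/; s/np.array(c\["rotation"\])/Ro.from_euler("xyz",c["rotation"],degrees=True).as_matrix()/' h.py
python3 - <<'E'
from h import *
a=cv2.imread("pics/top0.png")[220:285,325:445]
b=cv2.imread("pics/side0.png")[130:215,325:385]
A=cv2.resize(a,None,fx=6.6,fy=6.6,interpolation=cv2.INTER_CUBIC)
cv2.imwrite("pics/topc.png",A)
cv2.imwrite("pics/sidec.png",cv2.resize(b,None,fx=7,fy=7,interpolation=cv2.INTER_CUBIC))
print(proj("top",[[0,0,0],[0.6,-.3,0]]),plane("top",[[440,265],[385,265]],.012))
E
```

```text
[[307.00605248 348.11737954]
 [418.08133281 223.82019988]] [[ 0.4224759  -0.40236108  0.012     ]
 [ 0.3749349  -0.20255067  0.012     ]]
```

View pics/topc.png

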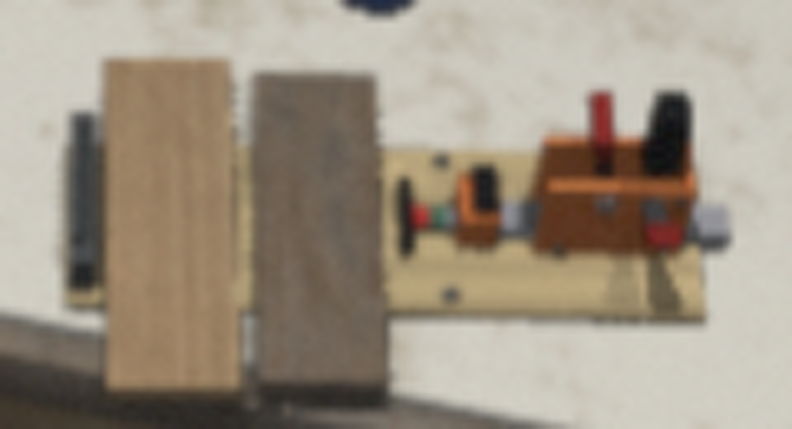

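View pics/sidec.png

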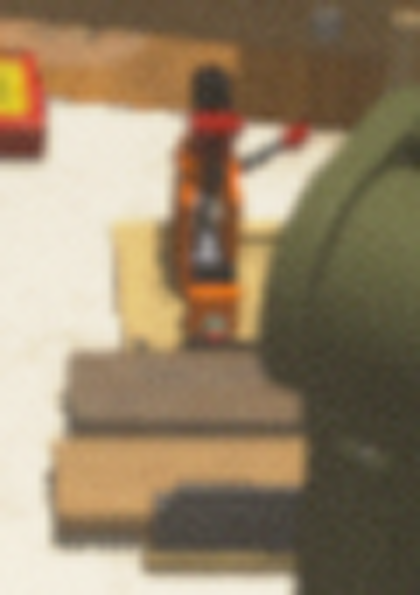

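```bash
cat >> h.py <<'E'
def tc(U): return (np.array(U,float)+.5)/6.6-.5+[325,220]
def sc(U): return (np.array(U,float)+.5)/7-.5+[325,130]
E
python3 - <<'E'
from h import *
P=plane("top",tc([[704,320],[66,307],[385,312],[400,150],[535,150]]),.012);print(P.round(4))
d=P[1]-P[0];yaw=np.degrees(np.arctan2(-d[0],d[1]));print("len",np.linalg.norm(d),"yaw",yaw)
for z,u in((.142,[672,94]),(.084,[[548,185],[694,185],[548,140],[694,140]]),(.124,[600,95]),(.07+.03,[663,235])): print(z,plane("top",tc(u),z).round(4))
print("side base corner",plane("side",sc([[118,225],[145,570]]),.012))
# triangulate grip top, trigger, lever tip
def tri(a,b):
    o1,r1=ray("top",tc(a));o2,r2=ray("side",sc(b))
    A=np.c_[r1[0],-r2[0]];s=np.linalg.lstsq(A,o2-o1,rcond=None)[0]
    p,q=o1+r1[0]*s[0],o2+r2[0]*s[1];return ((p+q)/2).round(4),np.linalg.norm(p-q).round(4)
print(tri([672,97],[210,72]),tri([600,97],[215,122]),tri([663,235],[297,130]))
E
```

```text
[[ 0.4018 -0.3719  0.012 ]
 [ 0.3266 -0.0212  0.012 ]
 [ 0.3653 -0.1963  0.012 ]
 [ 0.4748 -0.1869  0.012 ]
 [ 0.4931 -0.2634  0.012 ]]
len 0.3586500891136051 yaw 12.091543627149205
0.142 [[ 0.4577 -0.3263  0.142 ]]
0.084 [[ 0.4226 -0.271   0.084 ]
 [ 0.4414 -0.3498  0.084 ]
 [ 0.4522 -0.267   0.084 ]
 [ 0.4712 -0.3465  0.084 ]]
0.124 [[ 0.4607 -0.2892  0.124 ]]
0.1 [[ 0.3945 -0.3354  0.1   ]]
side base corner [[ 0.50858675 -0.35098613  0.012     ]
 [ 0.43653812  0.00569347  0.012     ]]
(array([ 0.453 , -0.3263,  0.1464]), np.float64(0.0007)) (array([ 0.4466, -0.2878,  0.1367]), np.float64(0.0064)) (array([ 0.395 , -0.336 ,  0.1047]), np.float64(0.0063))
```

```bash
cat >> h.py <<'E'
O=np.array([.447,-.318,0]);YAW=12.3
RC=Ro.from_euler("z",YAW,degrees=True).as_matrix()
def w(c): return O+RC@(np.array(c)/1e3)
def cl(p): return (RC.T@(np.array(p)-O)*1e3).round(1)
E
python3 - <<'E'
from h import *
s=telemetry.get_obs();p=s["tool_pos"];y0=np.radians(s["tool_rot"][2])
e=w([-61,-6,130]);a0,r0=np.arctan2(p[1],p[0]),np.hypot(*p[:2]);a1,r1=np.arctan2(e[1],e[0]),np.hypot(*e[:2])
N=40;T=(np.radians(YAW)-y0)/N;q=p;y=y0;out=[]
for i in range(1,N+1):
    f=i/N;a=a0+(a1-a0)*f;r=r0+(r1-r0)*f;z=.22 if f<.8 else .22+(e[2]-.22)*(f-.8)/.2
    t=np.array([r*np.cos(a),r*np.sin(a),z]);d=(t-q)*1e3
    u=np.array([np.cos(y)*d[0]+np.sin(y)*d[1],np.sin(y)*d[0]-np.cos(y)*d[1],-d[2]]).round()
    out.append("%d %d %d %.3f 255"%(*u,round(-T,3)))
    q=q+np.array([np.cos(y)*u[0]+np.sin(y)*u[1],np.sin(y)*u[0]-np.cos(y)*u[1],-u[2]])/1e3;y-=round(-T,3)
    if i%20==0: print("; ".join(out));out=[]
E
```

```text
-30 -4 2 0.062 255; -29 -4 0 0.062 255; -30 -3 0 0.062 255; -29 -2 0 0.062 255; -29 -3 0 0.062 255; -30 -1 0 0.062 255; -29 -2 0 0.062 255; -28 0 0 0.062 255; -29 -1 0 0.062 255; -29 0 0 0.062 255; -28 1 0 0.062 255; -28 1 0 0.062 255; -29 1 0 0.062 255; -27 2 0 0.062 255; -28 2 0 0.062 255; -28 3 0 0.062 255; -27 3 0 0.062 255; -27 3 0 0.062 255; -27 4 0 0.062 255; -27 4 0 0.062 255
-26 5 0 0.062 255; -27 5 0 0.062 255; -26 5 0 0.062 255; -25 6 0 0.062 255; -26 6 0 0.062 255; -25 6 0 0.062 255; -25 7 0 0.062 255; -25 7 0 0.062 255; -25 8 0 0.062 255; -24 7 0 0.062 255; -24 8 0 0.062 255; -24 9 0 0.062 255; -23 9 11 0.062 255; -23 9 11 0.062 255; -23 9 11 0.062 255; -23 9 12 0.062 255; -22 10 11 0.062 255; -22 10 11 0.062 255; -22 11 11 0.062 255; -22 10 12 0.062 255
```

arm_command(
  series="-30 -4 0 0.062 255; -29 -4 0 0.062 255; -30 -3 0 0.062 255; -29 -2 0 0.062 255; -29 -3 0 0.062 255; -30 -1 0 0.062 255; -29 -2 0 0.062 255; -28 0 0 0.062 255; -29 -1 0 0.062 255; -29 0 0 0.062 255; -28 1 0 0.062 255; -28 1 0 0.062 255; -29 1 0 0.062 255; -27 2 0 0.062 255; -28 2 0 0.062 255; -28 3 0 0.062 255; -27 3 0 0.062 255; -27 3 0 0.062 255; -27 4 0 0.062 255; -27 4 0 0.062 255",
  squeeze=20,
)

```text
time_s: 1.77
tool_pos: [0.5697, 0.1167, 0.2225]
tool_rot: [-180.0, -0.0, 83.1]
force: [0.5, 0.1, 0.7]
grip_width: 0.0001
grasp_force: 0.0
```

arm_command(
  series="-26 5 0 0.062 255; -27 5 0 0.062 255; -26 5 0 0.062 255; -25 6 0 0.062 255; -26 6 0 0.062 255; -25 6 0 0.062 255; -25 7 0 0.062 255; -25 7 0 0.062 255; -25 8 0 0.062 255; -24 7 0 0.062 255; -24 8 0 0.062 255; -24 9 0 0.062 255; -23 9 5 0.062 255; -23 9 5 0.062 255; -23 9 5 0.062 255; -23 9 5 0.062 255; -22 10 5 0.062 255; -22 10 5 0.062 255; -22 11 5 0.062 255; -22 10 5 0.062 255",
)

```text
time_s: 3.43
tool_pos: [0.3866, -0.3377, 0.182]
tool_rot: [180.0, 0.0, 12.0]
force: [-0.4, -0.2, -0.4]
grip_width: 0.0007
grasp_force: 0.0
```

arm_command(
  series="0 0 0 0 255; 0 0 0 0 255",
)

```text
time_s: 3.6
tool_pos: [0.3863, -0.3375, 0.1822]
tool_rot: [-180.0, -0.0, 12.0]
force: [0.6, -0.3, 0.5]
grip_width: 0.0005
grasp_force: 0.0
```

```bash
python3 - <<'E'
from h import *
im=cams.read_camera("side");im2=cams.read_camera("top")
s=telemetry.get_obs();print(s["time_s"],s["tool_pos"],s["tool_rot"],cl(s["tool_pos"]),s["force"],s["qpos"])
f=lambda i:cv2.resize(i,None,fx=5,fy=5,interpolation=cv2.INTER_CUBIC)
cv2.imwrite("pics/a.png",np.hstack([f(im[110:220,300:380]),f(im2[195:305,370:450])]))
E
```

```text
3.7 [ 0.38858862 -0.33574007  0.18248444] [-1.79974989e+02 -3.81977815e-02  1.23459527e+01] [-60.8  -4.9 182.5] [ 0.77362458 -0.37077498  0.91808353] [ -7.80147973   2.98226215  47.59641879 106.86671115  -2.37486501
  71.13255462 -37.12953466]
```

View pics/a.png

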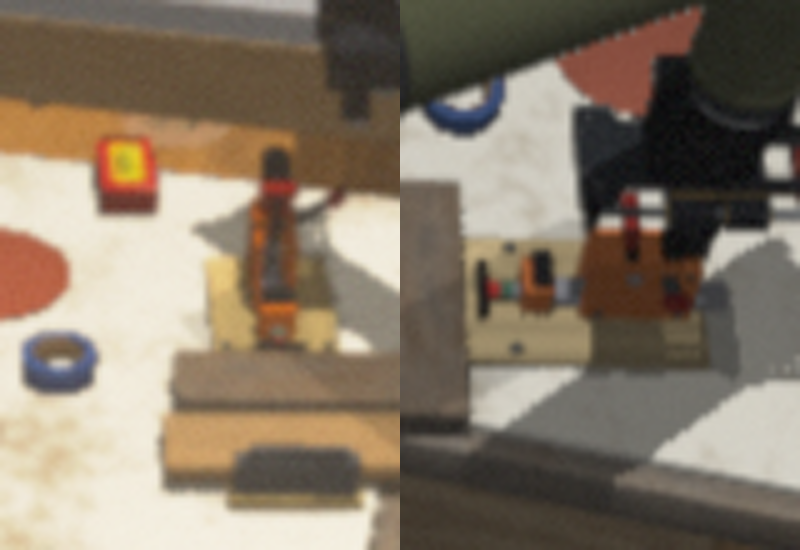

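arm_command(
  series="0 0 19 0 255; 0 0 19 0 255; 0 0 19 0 255; 0 0 15 0 255; 0 0 5 0 255; 0 0 5 0 255; 0 0 5 0 255; 0 0 5 0 255; 0 0 5 0 255; 0 0 3 0 255; 0 0 3 0 255; 0 0 2 0 255",
)

```text
time_s: 4.7
tool_pos: [0.3885, -0.3361, 0.0774]
tool_rot: [180.0, -0.0, 12.4]
force: [-0.7, -0.4, 0.8]
grip_width: 0.0003
grasp_force: 0.5
```

arm_command(
  series="0 0 1 0 255; 0 0 1 0 255; 0 0 1 0 255; 0 0 1 0 255; 0 0 0 0 255",
)

```text
time_s: 5.12
tool_pos: [0.3885, -0.3362, 0.0752]
tool_rot: [-179.9, -0.0, 12.4]
force: [-3.9, 2.8, 14.2]
grip_width: 0.0009
grasp_force: 7.1
```

arm_command(
  series="0 0 -5 0 255; 0 0 -20 0 255; 0 0 -30 0 0; 0 0 -30 0 0; 0 0 -10 0 0; 0 0 0 0 0; 0 0 0 0 0",
)

```text
time_s: 5.7
tool_pos: [0.3887, -0.3356, 0.1683]
tool_rot: [-180.0, -0.1, 12.4]
force: [-0.2, 0.5, -0.3]
grip_width: 0.0257
grasp_force: 0.0
```

```bash
python3 - <<'E'
from h import *
im=cams.read_camera("side");im2=cams.read_camera("top")
s=telemetry.get_obs();print(s["time_s"],s["tool_pos"],s["tool_rot"],cl(s["tool_pos"]),s["force"],s["grip_width"])
f=lambda i:cv2.resize(i,None,fx=5,fy=5,interpolation=cv2.INTER_CUBIC)
cv2.imwrite("pics/b.png",np.hstack([f(im[110:220,300:380]),f(im2[195:305,370:450])]))
E
```

```text
5.8 [ 0.38765159 -0.33511903  0.16691169] [-1.79893574e+02  1.06614149e-01  1.23809234e+01] [-61.6  -4.1 166.9] [-0.98036308 -0.44746968  0.15961549] 0.033782191494029584
```

View pics/b.png

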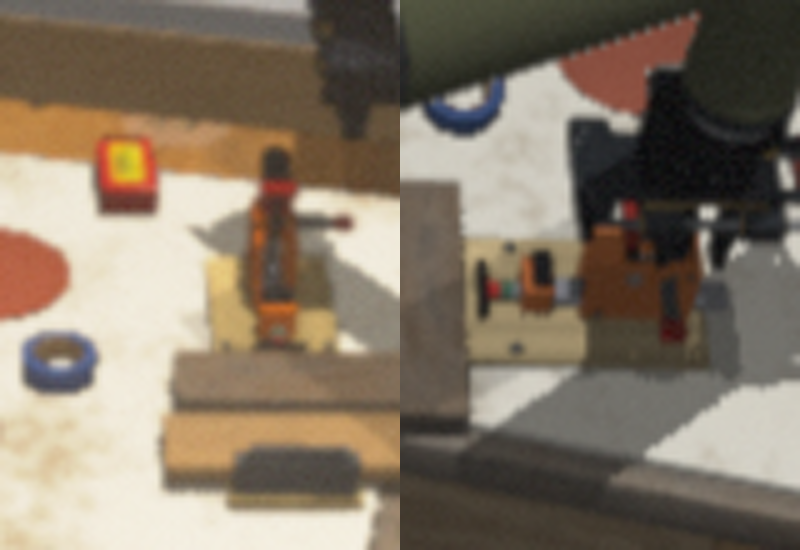

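```bash
python3 - <<'E'
from h import *
for n,u,z in(("top",[424.4-.4,260.6-.4],.072),("side",[368-.4,154.4-.4],.072),("side",[300+278/5-.4,110+188/5-.4],.124),("side",[300+276/5-.4,110+152/5-.4],.142)): print(n,z,cl(plane(n,[u],z)[0]))
for nm,u,z in(("pad",[402,218],.023),("darkR",[376,75],.034),("darkRn",[386,380],.034),("darkLf",[252,75],.034),("darkLn",[252,385],.034),("lightRf",[230,60],.028),("lightRn",[239,388],.028),("lightLf",[105,60],.028),("lightLn",[104,388],.028),("stop",[95,115],.05)):
    print(nm,cl(plane("top",tc([u]),z)[0]))
E
```

```text
top 0.072 [-58.9  -6.2  72. ]
side 0.072 [-58.3 -15.2  72. ]
side 0.124 [  2.2  14.3 124. ]
side 0.142 [  2.6 -16.2 142. ]
pad [  1.6 124.9  23. ]
darkR [ 92.5 136.4  34. ]
darkRn [-109.9  140.6   34. ]
darkLf [ 91.  208.7  34. ]
darkLn [-114.5  214.    34. ]
lightRf [105.5 220.8  28. ]
lightRn [-113.1  220.7   28. ]
lightLf [104.  294.2  28. ]
lightLn [-114.7  294.7   28. ]
stop [ 50.3 300.5  50. ]
```

arm_command(
  series="20 -4 0 0 0; 20 -4 0 0 0; 21 -3 0 0 0; 0 0 0 0 0; 0 0 0 0 0; 0 0 0 0 0; 0 0 0 0 0; 0 0 0 0 0; 0 0 0 0 0; 0 0 0 0 0",
)

```text
time_s: 6.63
tool_pos: [0.4452, -0.3125, 0.1686]
tool_rot: [-180.0, -0.0, 12.3]
force: [-0.4, -0.1, 0.2]
grip_width: 0.0865
grasp_force: 0.0
```

arm_command(
  series="0 0 15 0 0; 0 0 15 0 0; 0 0 15 0 0; 0 0 11 0 0; 0 0 6 0 0; 0 0 0 0 0",
)

```text
time_s: 7.13
tool_pos: [0.4448, -0.3118, 0.1053]
tool_rot: [-179.9, 0.1, 12.4]
force: [-1.0, -0.4, 1.3]
grip_width: 0.0871
grasp_force: 0.0
```

arm_command(
  series="0 0 0 0 73; 0 0 0 0 73; 0 0 0 0 73; 0 0 0 0 73; 0 0 0 0 73; 0 0 0 0 73; 0 0 0 0 73",
  squeeze=50,
)

```text
time_s: 7.72
tool_pos: [0.4457, -0.3122, 0.1067]
tool_rot: [180.0, -0.0, 12.4]
force: [0.6, 0.6, 0.6]
grip_width: 0.0626
grasp_force: 0.0
```

arm_command(
  series="0 4 0 0 73; 0 4 0 0 73; 0 2 0 0 73; 0 0 0 0 73",
)

```text
time_s: 8.05
tool_pos: [0.4477, -0.3211, 0.1065]
tool_rot: [-179.9, 0.0, 12.4]
force: [-0.8, 3.6, 2.5]
grip_width: 0.0624
grasp_force: 2.1
```

arm_command(
  series="0 3 0 0 73; 0 3 0 0 73; 0 2 0 0 73; 0 0 0 0 73",
)

```text
time_s: 8.38
tool_pos: [0.4491, -0.3262, 0.1061]
tool_rot: [-179.6, 0.1, 12.4]
force: [-2.4, 10.0, 6.6]
grip_width: 0.0622
grasp_force: 5.0
```

```bash
python3 - <<'E'
from h import *
s=telemetry.get_obs();print(s["time_s"],cl(s["tool_pos"]),RC.T@s["force"],s["grip_width"])
E
```

```text
8.3833 [  0.4  -8.5 106.1] [-0.21120689 10.2958411   6.61541776] 0.062185787902452175
```

arm_command(
  series="0 3 0 0 73; 0 3 0 0 73; 0 2 0 0 73; 0 0 0 0 73",
)

```text
time_s: 8.72
tool_pos: [0.451, -0.3343, 0.1062]
tool_rot: [-179.6, 0.0, 12.4]
force: [-2.5, 9.5, 6.7]
grip_width: 0.0621
grasp_force: 4.7
```

```bash
cat > st.py <<'E'
from h import *
im2=cams.read_camera("top")
s=telemetry.get_obs();print(s["time_s"],cl(s["tool_pos"]),(RC.T@s["force"]).round(1),s["grip_width"])
# profile along clamp y: pad front (black) at z=.023 and green pixels
hsv=cv2.cvtColor(im2,cv2.COLOR_BGR2HSV)
def prof(x,z,a,b):
    ys=np.arange(a,b,1.); P=np.array([w([x,y,z]) for y in ys]); q=proj("top",P)
    return ys,cv2.remap(im2,q[:,0].astype("f4")[None],q[:,1].astype("f4")[None],cv2.INTER_LINEAR)[0].astype(int)
ys,v=prof(18,23,80,310); g=v.sum(1)
pk=[int(y) for i,y in enumerate(ys) if 0<i<len(ys)-1 and g[i]<170 and g[i]<=g[i-1] and g[i]<=g[i+1]]
print("pad dark centre y",pk)
ys,v=prof(80,34,100,310);print("edges",[(int(ys[i]),int(v[i+2].sum()-v[i].sum())) for i in range(len(ys)-2) if abs(v[i+2].sum()-v[i].sum())>120])
E
python3 st.py
```

```text
8.7667 [  0.5 -16.7 106.2] [-0.8 10.1  5.8] 0.062349237947114215
pad dark centre y [81, 84, 130]
edges []
```

arm_command(
  series="0 -7 0 0 73; 0 -7 0 0 73; 0 -6 0 0 73; 0 -6 0 0 73; 0 0 0 0 73; 0 0 0 0 73; 0 5 0 0 73; 0 5 0 0 73; 0 4 0 0 73; 0 4 0 0 73; 0 4 0 0 73; 0 4 0 0 73; 0 0 0 0 73; 0 0 0 0 73",
)

```text
time_s: 9.93
tool_pos: [0.4515, -0.3366, 0.1062]
tool_rot: [-179.9, 0.0, 12.4]
force: [0.2, 4.7, 1.4]
grip_width: 0.0623
grasp_force: 2.5
```

```bash
cat >> st.py <<'E'
import sys
if len(sys.argv)>1:
    f=lambda i:cv2.resize(i,None,fx=6.6,fy=6.6,interpolation=cv2.INTER_CUBIC)
    cv2.imwrite("pics/%s.png"%sys.argv[1],f(im2[205:290,325:445]))
E
python3 st.py s2
```

```text
9.9833 [  0.4 -19.1 106.2] [1.1 4.7 2.1] 0.062223621541137385
pad dark centre y [88, 89, 137]
edges []
```

View pics/s2.png

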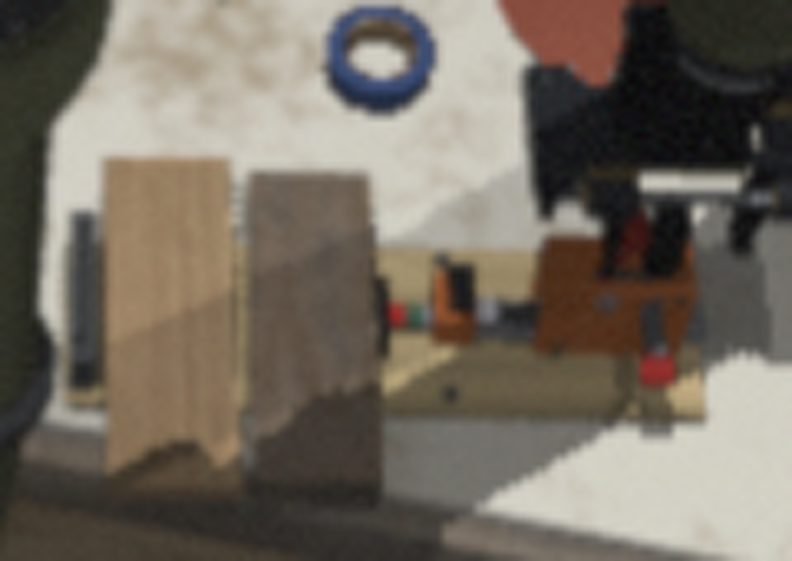

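arm_command(
  series="0 -7 0 0 73; 0 -7 0 0 73; 0 -6 0 0 73; 0 -6 0 0 73; 0 0 0 0 73; 0 0 0 0 73; 0 5 0 0 73; 0 5 0 0 73; 0 4 0 0 73; 0 4 0 0 73; 0 4 0 0 73; 0 4 0 0 73; 0 0 0 0 73; 0 0 0 0 73",
)

```text
time_s: 11.15
tool_pos: [0.451, -0.3345, 0.1061]
tool_rot: [-179.6, 0.1, 12.4]
force: [-2.0, 9.7, 5.0]
grip_width: 0.0621
grasp_force: 4.6
```

```bash
python3 st.py s3
```

```text
11.2 [  0.4 -16.9 106.1] [0.2 8.8 5.7] 0.06216561229811335
pad dark centre y [96, 141]
edges []
```

View pics/s3.png

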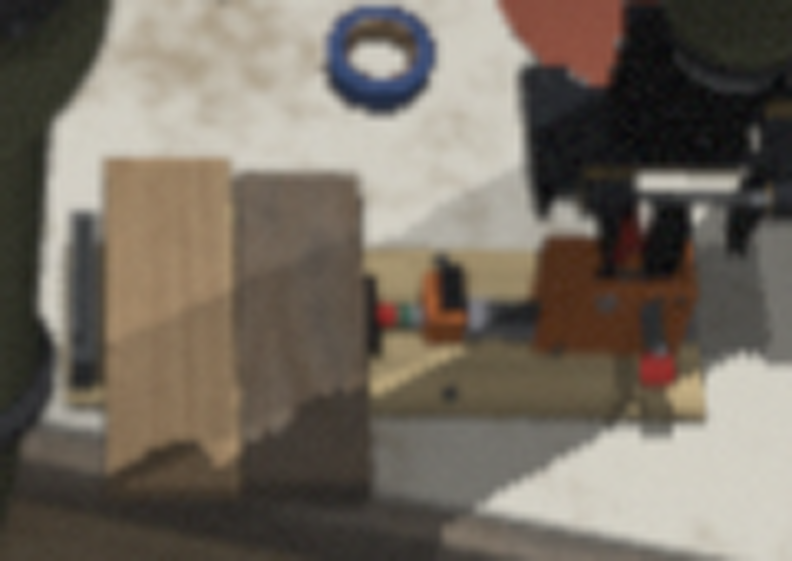

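arm_command(
  series="0 2 0 0 73; 0 2 0 0 73; 0 0 0 0 73",
)

```text
time_s: 11.45
tool_pos: [0.4515, -0.3368, 0.1057]
tool_rot: [-179.4, 0.1, 12.4]
force: [-2.9, 12.3, 7.7]
grip_width: 0.0623
grasp_force: 6.5
```

```bash
cat >> st.py <<'E'
# jaw front face: orange extent near jaw; column limits of orange mask left of head
hs=cv2.inRange(hsv,(5,120,60),(18,255,255)); sub=hs[238:262,372:403]; c=np.where(sub.sum(0)>255*2)[0]
print("jaw cols",c.min()+372,c.max()+372)
g=cv2.inRange(hsv,(40,60,40),(95,255,255))[245:260,375:400]; r=cv2.inRange(hsv,(0,130,70),(4,255,255))[245:260,375:400]|cv2.inRange(hsv,(172,130,70),(180,255,255))[245:260,375:400]
for m,nm in((g,"green"),(r,"red")):
    c=np.where(m.any(0))[0]; print(nm,(c+375).tolist(),int((m>0).sum()))
# subpixel gradient edges along rows at image: jaw/pad/boards (row-averaged)
E
python3 st.py
```

```text
11.5 [  0.4 -19.3 105.7] [-1.3 12.3  6.5] 0.06207748350431465
pad dark centre y [97, 99, 145]
edges []
jaw cols 389 394
green [386] 2
red [382, 383] 7
```

arm_command(
  series="0 2 0 0 73; 0 2 0 0 73; 0 0 0 0 73",
)

```text
time_s: 11.75
tool_pos: [0.4517, -0.3371, 0.1054]
tool_rot: [-179.0, 0.2, 12.5]
force: [-5.9, 19.6, 12.7]
grip_width: 0.0626
grasp_force: 10.7
```

```bash
python3 st.py
```

```text
11.8 [  0.5 -19.7 105.4] [-2.6 20.  11.9] 0.0625045141417143
pad dark centre y [99, 145]
edges []
jaw cols 389 394
green [386] 2
red [382, 383] 6
```

arm_command(
  series="0 -8 0 0 73; 0 -8 0 0 73; 0 -7 0 0 73; 0 -7 0 0 73; 0 -1 0 0 73; 0 0 0 0 73; 0 5 0 0 73; 0 5 0 0 73; 0 5 0 0 73; 0 5 0 0 73; 0 4 0 0 73; 0 3 0 0 73; 0 0 0 0 73; 0 0 0 0 73",
)

```text
time_s: 12.97
tool_pos: [0.4516, -0.3368, 0.1059]
tool_rot: [-179.4, 0.1, 12.4]
force: [-3.4, 11.9, 7.6]
grip_width: 0.0625
grasp_force: 6.8
```

```bash
python3 st.py s4
```

```text
13.0167 [  0.5 -19.3 105.9] [-1.3 13.2  7.2] 0.062110652066178405
pad dark centre y [104, 106, 149]
edges []
jaw cols 387 392
green [384] 2
red [381, 382] 6
```

View pics/s4.png

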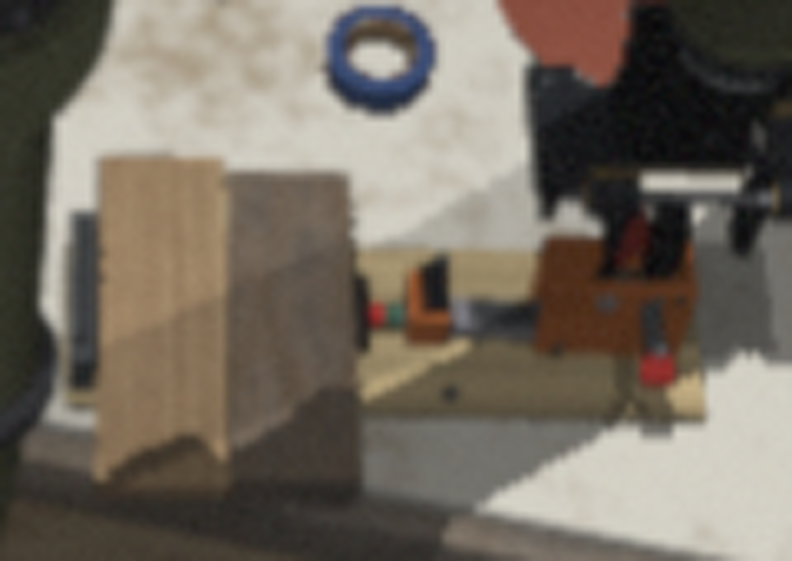

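arm_command(
  series="0 -8 0 0 73; 0 -7 0 0 73; 0 -7 0 0 73; 0 -5 0 0 73; 0 0 0 0 73; 0 0 0 0 73; 0 4 0 0 73; 0 4 0 0 73; 0 4 0 0 73; 0 4 0 0 73; 0 0 0 0 73; 0 0 0 0 73",
)

```text
time_s: 14.02
tool_pos: [0.4493, -0.3265, 0.1062]
tool_rot: [-179.5, 0.1, 12.4]
force: [-4.6, 11.9, 8.3]
grip_width: 0.0625
grasp_force: 6.0
```

```bash
cat > m.py <<'E'
import cv2,sys,numpy as np
# track jaw and board far corner along image columns in the 6.6x crops
ref=cv2.imread("pics/s3.png");
def tr(im,box,pad=(45,10)):
    x0,y0,x1,y1=box;t=ref[y0:y1,x0:x1];s=im[y0-pad[1]:y1+pad[1],x0-pad[0]:x1+pad[0]]
    r=cv2.matchTemplate(s,t,cv2.TM_CCOEFF_NORMED);_,v,_,l=cv2.minMaxLoc(r);return l[0]-pad[0],l[1]-pad[1],round(v,3)
for n in sys.argv[1:]:
    im=cv2.imread(f"pics/{n}.png")
    print(n,"jaw",tr(im,(418,250,475,345)),"pad+red",tr(im,(355,295,398,340),),"boardtop",tr(im,(215,160,262,215)),"darkR",tr(im,(335,165,385,215)))
E
python3 st.py s5; python3 m.py s2 s3 s4 s5
```

```text
14.0667 [  0.4  -8.8 106.1] [-1.8 11.1  7.3] 0.06250352044573587
pad dark centre y [107, 148, 149]
edges []
jaw cols 386 391
green [384, 385] 4
red [381, 382] 6
s2 jaw (9, 1, 0.949) pad+red (10, -1, 0.955) boardtop (14, -2, 0.879) darkR (8, 0, 0.99)
s3 jaw (0, 0, 1.0) pad+red (0, 0, 1.0) boardtop (0, 0, 1.0) darkR (0, 0, 1.0)
s4 jaw (-17, -1, 0.928) pad+red (-11, -1, 0.967) boardtop (-4, -1, 0.981) darkR (-12, -1, 0.991)
s5 jaw (-19, -1, 0.925) pad+red (-11, -1, 0.969) boardtop (-4, -1, 0.981) darkR (-11, -1, 0.991)
```

arm_command(
  series="0 2 0 0 73; 0 2 0 0 73; 0 2 0 0 73; 0 0 0 0 73; 0 0 0 0 73",
)

```text
time_s: 14.48
tool_pos: [0.4505, -0.3318, 0.1061]
tool_rot: [-179.4, 0.1, 12.5]
force: [-4.3, 12.6, 10.0]
grip_width: 0.0623
grasp_force: 6.6
```

```bash
python3 st.py s6; python3 m.py s5 s6
```

```text
14.5333 [  0.5 -14.2 106.1] [-1.7 13.1  9.1] 0.06195389577295252
pad dark centre y [111, 149]
edges []
jaw cols 385 390
green [] 0
red [381, 382] 6
s5 jaw (-19, -1, 0.925) pad+red (-11, -1, 0.969) boardtop (-4, -1, 0.981) darkR (-11, -1, 0.991)
s6 jaw (-25, -1, 0.907) pad+red (-11, -1, 0.969) boardtop (-4, -1, 0.982) darkR (-11, -1, 0.991)
```

arm_command(
  series="0 2 0 0 73; 0 1 0 0 73; 0 0 0 0 73; 0 0 0 0 73",
)

```text
time_s: 14.87
tool_pos: [0.4512, -0.3346, 0.1062]
tool_rot: [-179.4, 0.1, 12.5]
force: [-5.1, 12.5, 9.7]
grip_width: 0.0624
grasp_force: 6.8
```

```bash
python3 st.py s7; python3 m.py s7; python3 - <<'E'
from h import *
im=cams.read_camera("side")[130:215,320:380];t=cv2.imread("pics/s7.png")[130:430,60:460]
cv2.imwrite("pics/fin.png",np.hstack([cv2.resize(im,(353,500),interpolation=cv2.INTER_CUBIC),cv2.resize(t,(440,500))]))
E
```

```text
14.9167 [  0.5 -17.1 106.2] [-1.  12.9  8.9] 0.06235797770504906
pad dark centre y [111, 113, 114, 149]
edges []
jaw cols 385 390
green [] 0
red [381, 382] 6
s7 jaw (-28, 0, 0.917) pad+red (-11, -1, 0.969) boardtop (-4, -1, 0.981) darkR (-11, -1, 0.992)
```

View pics/fin.png

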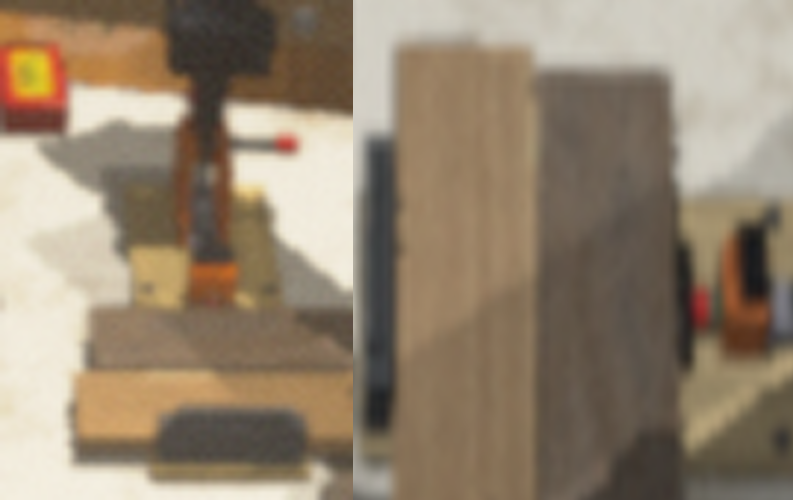

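```bash
python3 -c "
from h import *
print(env.sign_off())"
```

```text
the job is handed in; nothing more can be done
None
```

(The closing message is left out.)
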